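Seat the shelf slat and snap the jig clamp shut

TASK

One of the two clamping jigs on the bench has an oak slat in it that is not yet home. Push that slat along its guides, without lifting it, until its end is fully against the jig's end stop, and only then push the handle of that jig's toggle clamp over its dead point until it snaps into lock and its pad presses on the slat. Leave the empty jig's clamp open and the other things on the bench where they are; let go of everything at the end.

Things in the scene. Friction and masses are not known exactly. Their poses are not given: they have to be found in the camera images.
- jig_a: jig with the slat: grey laminate board fixed to the bench, 210 x 160 x 18 mm, left or right of the two. Frame: origin on the bench under the slat's centre line, z up; board x -110 to 100, y -60 to 100 mm. On it two wooden guides along x, at y = +/-31.5 to 43.5, x -27 to 78, tops at z 30 mm. The slat slides between them towards +x to the end stop. The toggle clamp stands on the +y side
- jig_b: the empty jig, in every way the same as jig_a with its own open clamp, but without a slat; to be left alone
- stop_a (a point): middle of the face of jig_a's end stop that the slat must meet, at (80, 0, 30) mm of the jig frame; the stop is a wooden bar across the board's far end, its top at z 42 mm
- slat: loose oak slat 130 (x) x 60 (y) x 20 (z) mm, 0.08 to 0.15 kg, flat on jig_a's board (underside at z 18 mm) between the guides, x axis along the jig's x; origin at the centre of its underside. It starts 25 to 50 mm short of the stop; its -x end, to be pushed, juts out of the guides. Home, its origin is at x = 15 mm of the jig. It slides with about 1 N
- axis_a (a point): middle of the clamp lever's axis, at (35, 70, 55) mm of the jig frame; the axis runs along the jig's x, between steel cheeks (x 20 to 50, y 56 to 84 mm, up to z 64 mm) on a foot 60 x 36 mm. The lever is one piece: handle 90 mm from axis to tip with a black rubber grip 18 mm thick, and a steel arm 78 mm long, 14 mm wide, with the pad under it
- clamp_a (a joint): jig_a's clamp lever, rad: 0 open, 1.40 locked. Open, the handle leans 20 deg from upright to the jig's +y and the arm stands up, clear of the slat. Push the handle's outer (+y) side towards -y, about 6 to 12 N on the grip, falling to nothing at the dead point (0.65, handle 17 deg past upright); beyond it a spring snaps it to 1.40: handle leaning 60 deg to -y, arm level. Before it, it springs back
- clamp_b (a joint): the same for jig_b's clamp; it stands open (0) and must stay so
- handle_a (a point): the tip of jig_a's clamp handle, on the handle's middle line, 90 mm from the axis (open: (35, 101, 140) mm in the jig frame; locked: (35, -8, 100) mm)
- pad_a: the sprung rubber pad, 14 mm across, under the end of jig_a's clamp arm; origin at the middle of its pressing face. Locked, it presses the slat down with about 4 N at (35, 0) mm of the jig frame
- screwdriver: bystander: stubby black-handled screwdriver 110 mm, lying in the gap between the two jigs' near ends; origin in the middle of its length, underneath
- offcut: bystander: wooden offcut 75 x 45 x 20 mm beyond the gap between the jigs; origin at the centre of its underside
- glue: bystander: white glue bottle 54 mm across, 130 mm tall, beyond the jigs; origin at the centre of its base
- tape: bystander: grey tape measure, about 70 mm, 30 mm tall, on the right; origin under its round part
- hammer: bystander: hammer 260 mm, lying on the left; origin in the middle of its length, underneath
- mug: bystander: white mug 80 mm across, 90 mm tall, far right; origin at the centre of its base
- tin: bystander: steel tin 64 mm across, 50 mm tall, far left; origin at the centre of its base
Mind the look-alikes: they are no part of the job. What is meant by the slat is not red or turquoise, and is the smaller of those in its own colour.

How it is judged:
By the outcome, as a careful person would: the job done as asked, in the order asked, and still so for the second after the job is handed in, with the robot touching nothing.
It also fails if it takes over 43 s, if anything falls off the work surface, if the arm or the gripper's body presses on something with over 40 N, if the wrist force passes 120 N, or if a joint passes its speed limit or range.

ROBOT

A 7-joint arm with a two-finger parallel gripper is mounted at the origin on the work surface. World frame = base frame: x ahead of the robot, y to its left, z up, the work surface at z = 0. Lengths are in m, angles in degrees, forces in N, time in s.
With the tool pointing down it reaches from about 0.35 to 0.9 m from the base axis. Payload 7.2 kg.
Tool frame: the origin (TCP) lies at the very end of the fingers, on their centre line; the grasp point (between the pads) lies 19 mm behind it; z points along the fingers, y is the line along which they close (so a half turn about z gives the same grasp; the last joint's range is limited). The gripper opens to 88 mm and grips with 3 to 60 N. Pads are 20 mm wide; open, the fingers measure 115 mm over their backs; the gripper's body (75 mm by 178 mm) begins 61 mm behind the grasp point.
Start: joints at [72.009, 23.554, -0.728, 91.456, 0.321, 64.991, -4.71], TCP at [0.152, -0.606, 0.223] pointing down, gripper open.
Joint ranges: [-169.25, 169.25], [-16.82, 113.86], [-84.01, 82.57], [7.8, 145.47], [-59.2, 239.2], [7.22, 106.19], [-163.78, 163.78]. Speed limits (degrees/s): [136.94, 136.94, 172.46, 172.46, 180, 180, 180].

INTERFACE

Orientations are given as a 3x3 rotation matrix whose columns are the frame's x, y, z axes.
In Python, from bench import bot, eyes, models gives the robot as it stands.
- The arm moves only by the tool jog_arm, never from a script. Its argument "targets" is a list of rows, each an object of numbers: "gripper": the gripper command: -1 is shut, 1 is fully open, values between are in proportion; "tx", "ty", "tz": the shift along the tool's x, y, z in mm; "yaw": the turn about the tool's z in degrees. A call has 1 to 12 rows; each row is the pose to reach, as a shift and turn from the pose commanded when the call began, along the tool's axes at that moment; what a row does not reach only later rows make up. A row lasts 1/8 s, in which the tool goes at most 62.5 mm and 10.7 degrees, less where a joint would pass 70% of its speed; a pose out of reach is approached as far as the arm can. A call with a gripper value outside its range is refused whole. The fingers move at their own pace and stop on an object; "squeeze" is the grip in N (left out, the last holds). Time passes only in rows, so rows that repeat a pose let the fingers close. It gives the time, the measured TCP pose, the force, the opening and the grip force at its end, in the units of the state.
- bot.read_state(): the state, without advancing time (a new reading comes with each control period).
- eyes.capture(name): name is "scene" or "top"; returns a dict with "frame" (400x640x3 uint8, blue, green, red), "fovy" (degrees; the focal length in pixels is half the picture's height over the tangent of half this angle, whatever the lens; pixels are square), "cx", "cy" (the principal point, pixels), "dist_coeffs" ([k1, k2, p1, p2, k3] as OpenCV has them; the pictures are not rectified), "xyz" and "rotation" of the camera in the world. Camera axes: x right, y down, z forward; pixel columns grow to the right and rows downward; lengths in m; the calibration is good to about 2 mm. A picture is of the moment at which its call begins. There is no depth.
- bot.close_job(): hands the job in; it is judged then, once.
Trained networks look in a picture, given as the dict that the camera call returned (one of the last four; its "shot" number tells which), for a name from the list of things; names that differ only in an ending like _2 or _b are one class to them, and where a whole thing is asked for, a point or a joint stands for the part that bears it (a point fixed in the world has none). Each returns a list of dicts, best first, with "conf" (0 to 1); they miss things now and then, are a little off and sometimes report something else, mostly with a low value. They report only what shows in the picture. A call takes as long as a camera call. They do not tell look-alikes from the thing itself.
- models.silhouettes(name, picture): "pixels" (400x640 bool, what is visible of it) and "box" ([centre column, centre row, width, height] in pixels, round what is visible of it).
- models.tip_of(name, picture): "point" ([column, row] in pixels: a listed point, or the origin of a listed thing).
The state is a dict: "time_s": time; "joint_pos": joint angles; "qd": joint speeds; "tau": joint torques, N m; "tcp_pos": TCP position; "orientation": TCP orientation; "wrist_force": force on the tool from outside, world axes, zero at the start; "wrist_torque": the same for the moment, N m; "opening": finger opening in m; "grasp_force": force on a finger pad.
Only numpy, scipy, OpenCV 4.12 (cv2) and the standard library are available. Lean on these libraries where they do the work, as an engineer would, in place of code of your own. Each camera call takes 0.05 s, during which the arm holds its last target. There are 200 camera calls.

## Working session

There is one attempt and no reset: what is moved stays moved. The work goes in short steps, Python scripts to look and compute and a tool call to move; the robot and the scene stay as the last step left them, time stands still between calls to the robot, and variables do not carry over. Pictures are saved under pics/ and viewed, at most 10 in all, crops included, and the job is handed in when it is done.

Besides the shell and the picture viewer there is one more tool, called after ">>>" as name([rows], argument=value, ...), one row to a line, values as JSON. jog_arm: Moves the arm, as the interface text tells. Its arguments: {"type":"object","properties":{"targets":{"type":"array","items":{"type":"object","properties":{"gripper":{"type":"number"},"tx":{"type":"number"},"ty":{"type":"number"},"tz":{"type":"number"},"yaw":{"type":"number"}}}},"squeeze":{"type":"number"}},"required":["targets"]}

```bash
mkdir -p pics; ls; cat > h.py <<'E'
import numpy as np, cv2
from bench import bot, eyes, models
def K(p):
    f=200/np.tan(np.radians(p["fovy"])/2); return np.array([[f,0,p["cx"]],[0,f,p["cy"]],[0,0,1.]])
def ray(p,uv,z):
    n=cv2.undistortPoints(np.array([[uv]],float),K(p),np.array(p["dist_coeffs"],float))[0,0]
    d=np.array(p["rotation"])@np.array([n[0],n[1],1]); o=np.array(p["xyz"])
    return o+d*(z-o[2])/d[2]
def proj(p,X):
    R=np.array(p["rotation"]).T; t=-R@np.array(p["xyz"])
    return cv2.projectPoints(np.atleast_2d(np.array(X,float)),cv2.Rodrigues(R)[0],t,K(p),np.array(p["dist_coeffs"],float))[0][:,0]
E
python3 - <<'E'
from h import *
for n in("scene","top"):
    p=eyes.capture(n); cv2.imwrite(f"pics/{n}0.png",p["frame"])
    print(n,p["xyz"],np.round(p["rotation"],3).tolist())
    for t in("slat","stop_a","axis_a","handle_a","pad_a","screwdriver","jig_a"):
        print(t,[(np.round(d["point"],1).tolist(),round(d["conf"],2)) for d in models.tip_of(t,p)])
s=bot.read_state();print(s["time_s"],s["tcp_pos"],np.round(s["orientation"],3).tolist())
E
```

```text
pics
scene [ 1.2449848  -0.19085823  1.02147402] [[0.172, 0.762, -0.625], [0.985, -0.125, 0.12], [0.013, -0.636, -0.772]]
slat [([218.3, 201.1], 0.84), ([272.9, 184.2], 0.63), ([180.9, 269.7], 0.6), ([371.8, 167.6], 0.59), ([472.6, 249.0], 0.16)]
stop_a []
axis_a [([296.2, 238.2], 0.82)]
handle_a [([306.2, 215.9], 0.78)]
pad_a [([284.3, 233.0], 0.53)]
screwdriver [([320.2, 210.3], 0.5)]
jig_a [([383.4, 230.4], 0.96), ([272.0, 248.6], 0.92), ([305.5, 217.4], 0.71)]
top [ 0.32544515 -0.04811278  1.13659631] [[0.063, -0.975, 0.213], [-0.998, -0.061, 0.016], [-0.003, -0.214, -0.977]]
slat [([432.1, 281.0], 0.91), ([379.0, 200.9], 0.89), ([360.4, 289.0], 0.83), ([230.9, 292.7], 0.77), ([249.6, 194.6], 0.41)]
stop_a [([471.4, 232.3], 0.74), ([340.4, 179.4], 0.63), ([372.0, 170.8], 0.56)]
axis_a [([348.2, 185.0], 0.8)]
handle_a [([169.7, 152.2], 0.7), ([340.4, 180.5], 0.45)]
pad_a [([365.3, 176.3], 0.57)]
screwdriver [([310.9, 236.8], 0.72)]
jig_a [([253.9, 199.9], 0.91), ([378.1, 195.8], 0.81), ([161.2, 235.4], 0.7), ([371.5, 169.1], 0.29)]
0.8 [ 0.15209718 -0.60623027  0.22268389] [[0.97, 0.243, 0.0], [0.243, -0.97, -0.0], [0.0, 0.0, -1.0]]
```

View pics/top0.png

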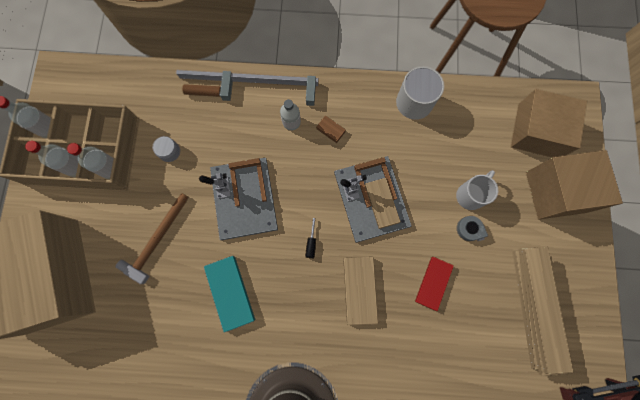

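View pics/scene0.png

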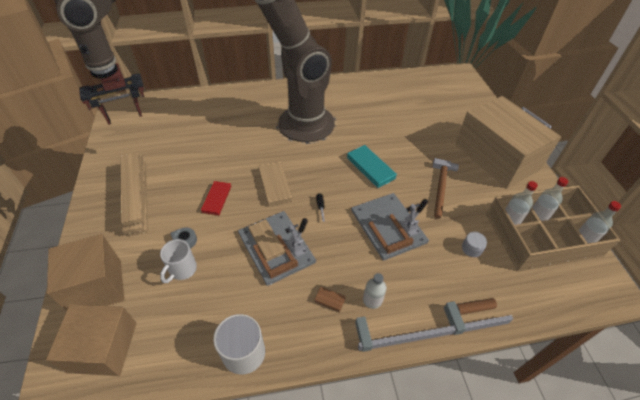

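The top view shows jig_a, with the slat, at about (375,200). Jig_b is at (243,200), and the look-alikes are at (360,290), (435,283) and (230,293). I'll zoom in on jig_a.

```bash
python3 - <<'E'
import cv2,numpy as np
a=cv2.imread("pics/top0.png")[145:255,315:425]; b=cv2.imread("pics/scene0.png")[200:290,225:325]
a=cv2.resize(a,(440,440),interpolation=cv2.INTER_CUBIC);b=cv2.resize(b,(400,360),interpolation=cv2.INTER_CUBIC)
c=np.zeros((440,800,3),np.uint8);c[:,:440]=a;c[:360,440:]=b[:,:360];cv2.imwrite("pics/crop.png",c)
E
```

```text
(no output)
```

View pics/crop.png

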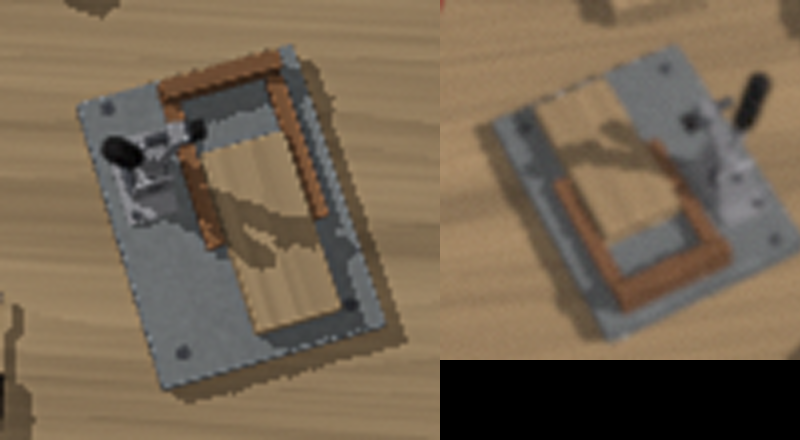

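The enlarged crop shows the board's corners in both views and the slat about 35 mm short of the stop. The handle stands on the left (+y) side. I'll fit the jig pose from these corners.

```bash
python3 - <<'E'
from h import *
from scipy.optimize import least_squares
T=eyes.capture("top");S=eyes.capture("scene")
C=[(.1,.1),(-.11,.1),(-.11,-.06),(.1,-.06)]
t=[(334.5,171.5),(356,242.5),(411.3,226.3),(387.5,156.3)]; s=[(315,259.5),(283.8,211.3),(238,230),(268,285.5)]
def W(q,x,y,z):
    c,n=np.cos(q[2]),np.sin(q[2]); return np.array([q[0]+c*x-n*y,q[1]+n*x+c*y,z])
def fit(sets):
    f=lambda q:np.concatenate([(proj(p,[W(q,*c,.018) for c in C])-np.array(o)).ravel() for p,o in sets])
    r=least_squares(f,[.55,-.15,0.2]);return r.x,np.abs(r.fun).max()
for st in ([(T,t)],[(S,s)],[(T,t),(S,s)]): print(fit(st))
q=fit([(T,t),(S,s)])[0]; np.save("q.npy",q)
R=np.array([[np.cos(q[2]),-np.sin(q[2])],[np.sin(q[2]),np.cos(q[2])]])
for uv in [(379.5,228.3),(400.5,222.5),(365.5,183),(383.8,178.3)]:
    print("slat",R.T@(ray(T,uv,.038)[:2]-q[:2]))
print("hand pred top",proj(T,[W(q,.035,.101,.14)]),"scene",proj(S,[W(q,.035,.101,.14)]))
print("yaw deg",np.degrees(q[2]))
for n,l in dict(push=(-.13,0),axis=(.035,.07),hand=(.035,.101),stop=(.08,0)).items(): print(n,W(q,*l,0))
# other things near
for n,z in(("screwdriver",.01),("hammer",.01),("glue",0),("offcut",0)):
    for d in models.tip_of(n,T)[:2]: w=ray(T,d["point"],z); print(n,w,R.T@(w[:2]-q[:2]),d["conf"])
E
```

```text
(array([ 0.57622815, -0.19954067,  0.34347146]), np.float64(0.5737118311755012))
(array([ 0.58428386, -0.19875656,  0.35056078]), np.float64(1.6259865744904687))
(array([ 0.57936525, -0.19921232,  0.34647016]), np.float64(2.6895337303297424))
slat [-0.09493162  0.03087839]
slat [-0.09582872 -0.02841232]
slat [0.03536321 0.02884249]
slat [ 0.03391234 -0.02377203]
hand pred top [[342.63226171 181.27489932]] scene [[305.39542415 217.90724522]]
yaw deg 19.85127814605931
push [ 0.45709021 -0.2433577   0.        ]
axis [ 0.58851486 -0.12148662  0.        ]
hand [ 0.57798789 -0.09232873  0.        ]
stop [ 0.65461143 -0.17204593  0.        ]
screwdriver [ 0.4389013  -0.01467291  0.01      ] [-0.06945133  0.2212723 ] 0.69
hammer [0.43058837 0.39610793 0.01      ] [0.06222261 0.6104663 ] 0.73
glue [0.78480735 0.06263488 0.        ] [0.2821522  0.17652352] 0.7
offcut [ 0.76762885 -0.04515426  0.        ] [0.22939147 0.08097298] 0.76
```

>>> jog_arm([
  {"tx": 48, "ty": -35, "yaw": -1, "gripper": -1},
  {"tx": 97, "ty": -70, "yaw": -2, "gripper": -1},
  {"tx": 146, "ty": -104, "yaw": -3, "gripper": -1},
  {"tx": 194, "ty": -139, "yaw": -4, "gripper": -1},
  {"tx": 243, "ty": -174, "yaw": -5, "gripper": -1},
  {"tx": 292, "ty": -208, "yaw": -6, "gripper": -1},
  {"tx": 340, "ty": -243, "yaw": -6, "gripper": -1},
  {"tx": 389, "ty": -278, "yaw": -6, "gripper": -1},
  {"tx": 389, "ty": -278, "yaw": -6, "tz": 50, "gripper": -1},
  {"tx": 389, "ty": -278, "yaw": -6, "tz": 100, "gripper": -1},
  {"tx": 389, "ty": -278, "yaw": -6, "tz": 140, "gripper": -1},
  {"tx": 389, "ty": -278, "yaw": -6, "tz": 140, "gripper": -1},
])

```text
$.targets[0]: bad value
```

>>> jog_arm([
  {"tx": 48, "ty": -35, "tz": 0, "yaw": -1, "gripper": -1},
  {"tx": 97, "ty": -70, "tz": 0, "yaw": -2, "gripper": -1},
  {"tx": 146, "ty": -104, "tz": 0, "yaw": -3, "gripper": -1},
  {"tx": 194, "ty": -139, "tz": 0, "yaw": -4, "gripper": -1},
  {"tx": 243, "ty": -174, "tz": 0, "yaw": -5, "gripper": -1},
  {"tx": 292, "ty": -208, "tz": 0, "yaw": -6, "gripper": -1},
  {"tx": 340, "ty": -243, "tz": 0, "yaw": -6, "gripper": -1},
  {"tx": 389, "ty": -278, "tz": 0, "yaw": -6, "gripper": -1},
  {"tx": 389, "ty": -278, "yaw": -6, "tz": 50, "gripper": -1},
  {"tx": 389, "ty": -278, "yaw": -6, "tz": 100, "gripper": -1},
  {"tx": 389, "ty": -278, "yaw": -6, "tz": 140, "gripper": -1},
  {"tx": 389, "ty": -278, "yaw": -6, "tz": 140, "gripper": -1},
])

```text
time_s: 2.6
tcp_pos: [0.4598, -0.241, 0.0804]
orientation: [[0.939, 0.344, -0.005], [0.344, -0.939, 0.003], [-0.004, -0.004, -1.0]]
wrist_force: [0.4, -0.4, 1.2]
opening: 0.0002
grasp_force: 0.0
```

```bash
python3 - <<'E'
from h import *
T=eyes.capture("top");S=eyes.capture("scene");print(bot.read_state()["tcp_pos"])
a=cv2.resize(T["frame"][145:265,315:425],(440,480),interpolation=cv2.INTER_CUBIC);b=cv2.resize(S["frame"][160:280,215:305],(360,480),interpolation=cv2.INTER_CUBIC)
cv2.imwrite("pics/close.png",np.hstack([a,b]))
E
```

```text
[ 0.46227486 -0.24209274  0.08359637]
```

View pics/close.png

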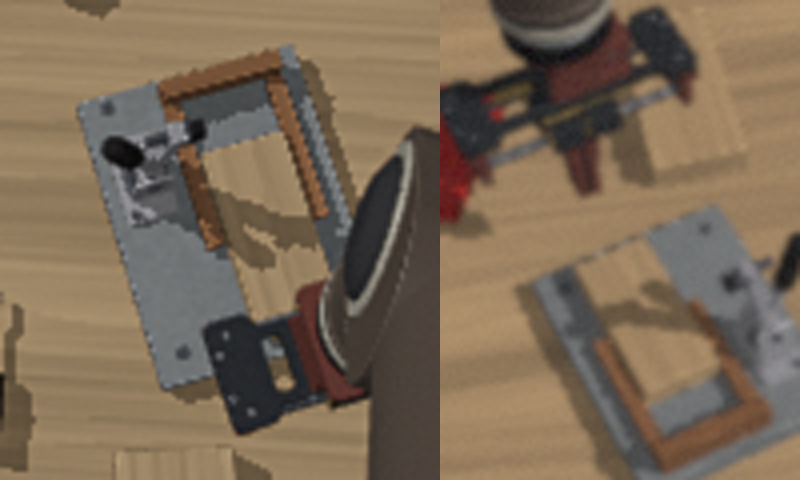

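The fingers are behind the slat on its centre line (scene px ~(252,207)). Next I'll descend and push.

>>> jog_arm([
  {"tx": 0, "ty": 0, "tz": 40, "yaw": 0, "gripper": -1},
  {"tx": 0, "ty": 0, "tz": 57, "yaw": 0, "gripper": -1},
  {"tx": 0, "ty": 0, "tz": 57, "yaw": 0, "gripper": -1},
  {"tx": 10, "ty": 0, "tz": 57, "yaw": 0, "gripper": -1},
  {"tx": 18, "ty": 0, "tz": 57, "yaw": 0, "gripper": -1},
  {"tx": 24, "ty": 0, "tz": 57, "yaw": 0, "gripper": -1},
  {"tx": 30, "ty": 0, "tz": 57, "yaw": 0, "gripper": -1},
  {"tx": 36, "ty": 0, "tz": 57, "yaw": 0, "gripper": -1},
  {"tx": 42, "ty": 0, "tz": 57, "yaw": 0, "gripper": -1},
  {"tx": 48, "ty": 0, "tz": 57, "yaw": 0, "gripper": -1},
  {"tx": 52, "ty": 0, "tz": 57, "yaw": 0, "gripper": -1},
  {"tx": 52, "ty": 0, "tz": 57, "yaw": 0, "gripper": -1},
])

```text
time_s: 4.2
tcp_pos: [0.5111, -0.2236, 0.0256]
orientation: [[0.939, 0.344, 0.001], [0.344, -0.939, 0.0], [0.001, -0.0, -1.0]]
wrist_force: [0.1, 0.3, 0.3]
opening: 0.0008
grasp_force: 0.0
```

```bash
python3 - <<'E'
from h import *
T=eyes.capture("top");S=eyes.capture("scene")
for i in range(3): s=bot.read_state();print(s["tcp_pos"],s["wrist_force"])
a=cv2.resize(T["frame"][145:265,315:425],(440,480),interpolation=cv2.INTER_CUBIC);b=cv2.resize(S["frame"][180:300,225:315],(360,480),interpolation=cv2.INTER_CUBIC)
cv2.imwrite("pics/push1.png",np.hstack([a,b]))
E
```

```text
[ 0.51077768 -0.22387871  0.02559603] [-0.77736295 -0.1972607   0.54258779]
[ 0.51077768 -0.22387871  0.02559603] [-0.77736295 -0.1972607   0.54258779]
[ 0.51077768 -0.22387871  0.02559603] [-0.77736295 -0.1972607   0.54258779]
```

View pics/push1.png

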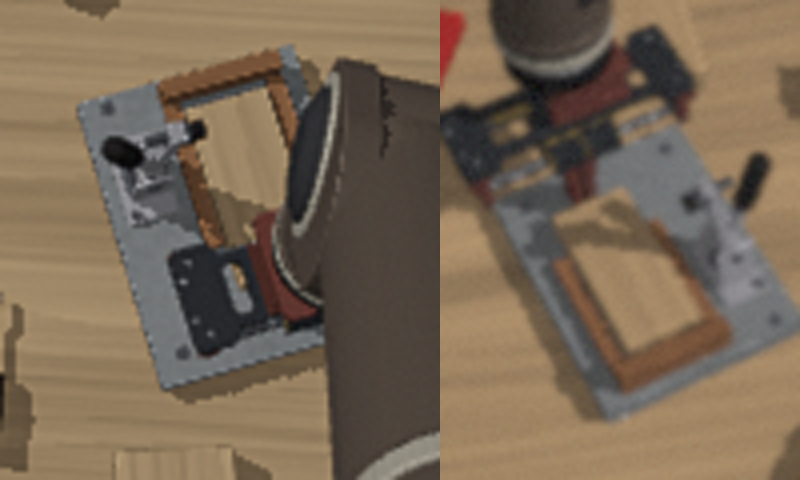

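The slat has slid straight, with a few mm left (top crop gap at about (225,95)). I'll continue gently.

>>> jog_arm([
  {"tx": 2, "ty": 0, "tz": 0, "yaw": 0, "gripper": -1},
  {"tx": 4, "ty": 0, "tz": 0, "yaw": 0, "gripper": -1},
  {"tx": 6, "ty": 0, "tz": 0, "yaw": 0, "gripper": -1},
  {"tx": 8, "ty": 0, "tz": 0, "yaw": 0, "gripper": -1},
  {"tx": 8, "ty": 0, "tz": 0, "yaw": 0, "gripper": -1},
])

```text
time_s: 4.92
tcp_pos: [0.5184, -0.2211, 0.0257]
orientation: [[0.939, 0.344, 0.0], [0.344, -0.939, 0.0], [0.0, 0.0, -1.0]]
wrist_force: [0.4, 0.1, 0.1]
opening: 0.0004
grasp_force: 0.0
```

>>> jog_arm([
  {"tx": 1, "ty": 0, "tz": 0, "yaw": 0, "gripper": -1},
  {"tx": 2, "ty": 0, "tz": 0, "yaw": 0, "gripper": -1},
  {"tx": 3, "ty": 0, "tz": 0, "yaw": 0, "gripper": -1},
  {"tx": 3, "ty": 0, "tz": 0, "yaw": 0, "gripper": -1},
])

```text
time_s: 5.42
tcp_pos: [0.5208, -0.2204, 0.0256]
orientation: [[0.939, 0.343, -0.0], [0.343, -0.939, -0.0], [-0.0, 0.0, -1.0]]
wrist_force: [-1.0, -0.9, 2.3]
opening: 0.0004
grasp_force: 0.8
```

>>> jog_arm([
  {"tx": 1, "ty": 0, "tz": 0, "yaw": 0, "gripper": -1},
  {"tx": 2, "ty": 0, "tz": 0, "yaw": 0, "gripper": -1},
  {"tx": 3, "ty": 0, "tz": 0, "yaw": 0, "gripper": -1},
  {"tx": 3, "ty": 0, "tz": 0, "yaw": 0, "gripper": -1},
])

```text
time_s: 5.92
tcp_pos: [0.5209, -0.2203, 0.0255]
orientation: [[0.94, 0.342, -0.005], [0.342, -0.94, -0.001], [-0.005, -0.001, -1.0]]
wrist_force: [-9.9, -3.5, 8.4]
opening: 0.0003
grasp_force: 5.1
```

The slat is home: about 10 N against the stop with no more travel. I'll back off, lift, and go round to the handle's outer side.

>>> jog_arm([
  {"tx": -8, "ty": 0, "tz": 0, "yaw": 0, "gripper": -1},
  {"tx": -20, "ty": 0, "tz": 0, "yaw": 0, "gripper": -1},
  {"tx": -20, "ty": 0, "tz": -50, "yaw": 0, "gripper": -1},
  {"tx": -20, "ty": 0, "tz": -110, "yaw": 0, "gripper": -1},
  {"tx": -20, "ty": 0, "tz": -170, "yaw": 0, "gripper": -1},
  {"tx": -20, "ty": -60, "tz": -175, "yaw": 0, "gripper": -1},
  {"tx": -20, "ty": -120, "tz": -175, "yaw": 0, "gripper": -1},
  {"tx": 20, "ty": -147, "tz": -175, "yaw": 0, "gripper": -1},
  {"tx": 70, "ty": -147, "tz": -175, "yaw": 0, "gripper": -1},
  {"tx": 92, "ty": -147, "tz": -175, "yaw": 0, "gripper": -1},
  {"tx": 92, "ty": -147, "tz": -175, "yaw": 0, "gripper": -1},
])

```text
time_s: 7.3
tcp_pos: [0.5603, -0.0486, 0.2001]
orientation: [[0.939, 0.345, 0.0], [0.345, -0.939, 0.001], [0.0, -0.001, -1.0]]
wrist_force: [-0.6, 0.2, -0.2]
opening: 0.0004
grasp_force: 0.0
```

```bash
python3 - <<'E'
from h import *
T=eyes.capture("top");S=eyes.capture("scene");print(bot.read_state()["tcp_pos"])
q=np.load("q.npy");R=np.array([[np.cos(q[2]),-np.sin(q[2])],[np.sin(q[2]),np.cos(q[2])]])
s=bot.read_state();print(s["wrist_force"],R.T@(s["tcp_pos"][:2]-q[:2]))
a=cv2.resize(T["frame"][145:265,315:425],(440,480),interpolation=cv2.INTER_CUBIC);b=cv2.resize(S["frame"][180:300,235:325],(360,480),interpolation=cv2.INTER_CUBIC)
cv2.imwrite("pics/home.png",np.hstack([a,b]))
E
```

```text
[ 0.55874374 -0.04995418  0.20021604]
[ 0.0189444  -1.19478669 -0.65317377] [0.03128894 0.14739145]
```

View pics/home.png

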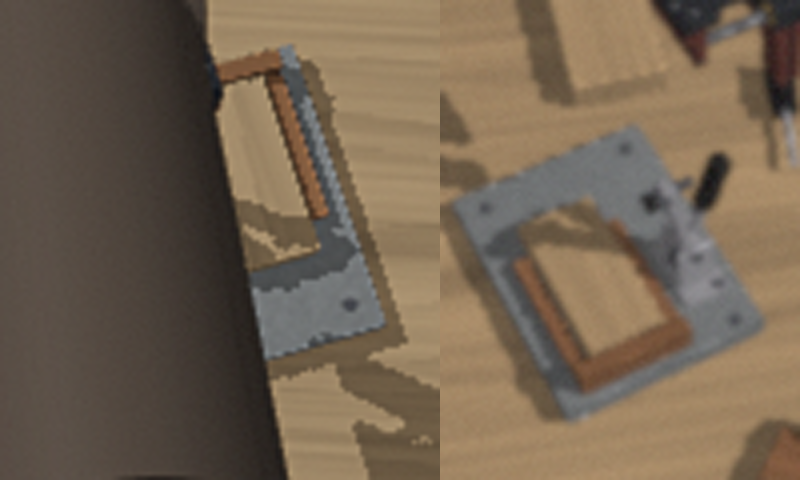

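The slat sits flush against the stop (both crops show no gap). Now down beside the handle, then push towards -y.

>>> jog_arm([
  {"tx": 2, "ty": 0, "tz": 50, "yaw": 0, "gripper": -1},
  {"tx": 2, "ty": 0, "tz": 95, "yaw": 0, "gripper": -1},
  {"tx": 2, "ty": 0, "tz": 95, "yaw": 0, "gripper": -1},
  {"tx": 2, "ty": 12, "tz": 95, "yaw": 0, "gripper": -1},
  {"tx": 2, "ty": 20, "tz": 95, "yaw": 0, "gripper": -1},
  {"tx": 2, "ty": 26, "tz": 95, "yaw": 0, "gripper": -1},
  {"tx": 2, "ty": 32, "tz": 95, "yaw": 0, "gripper": -1},
  {"tx": 2, "ty": 38, "tz": 95, "yaw": 0, "gripper": -1},
])

```text
time_s: 8.4
tcp_pos: [0.5743, -0.0813, 0.1067]
orientation: [[0.938, 0.345, -0.001], [0.345, -0.938, 0.004], [0.001, -0.004, -1.0]]
wrist_force: [-5.0, 9.6, 11.1]
opening: 0.0004
grasp_force: 6.3
```

>>> jog_arm([
  {"tx": 0, "ty": 6, "tz": 0, "yaw": 0, "gripper": -1},
  {"tx": 0, "ty": 12, "tz": 0, "yaw": 0, "gripper": -1},
  {"tx": 0, "ty": 18, "tz": 0, "yaw": 0, "gripper": -1},
  {"tx": 0, "ty": 24, "tz": 0, "yaw": 0, "gripper": -1},
  {"tx": 0, "ty": 30, "tz": 0, "yaw": 0, "gripper": -1},
  {"tx": 0, "ty": 36, "tz": 0, "yaw": 0, "gripper": -1},
  {"tx": 0, "ty": 42, "tz": 0, "yaw": 0, "gripper": -1},
  {"tx": 0, "ty": 48, "tz": 0, "yaw": 0, "gripper": -1},
  {"tx": 0, "ty": 48, "tz": 0, "yaw": 0, "gripper": -1},
])

```text
time_s: 9.52
tcp_pos: [0.5908, -0.131, 0.1053]
orientation: [[0.94, 0.342, -0.001], [0.342, -0.94, -0.001], [-0.001, 0.0, -1.0]]
wrist_force: [-0.8, -0.3, 0.7]
opening: 0.0004
grasp_force: 0.0
```

```bash
python3 - <<'E'
from h import *
S=eyes.capture("scene")
cv2.imwrite("pics/lock1.png",cv2.resize(S["frame"][160:300,215:335],(480,560),interpolation=cv2.INTER_CUBIC))
E
```

```text
(no output)
```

View pics/lock1.png

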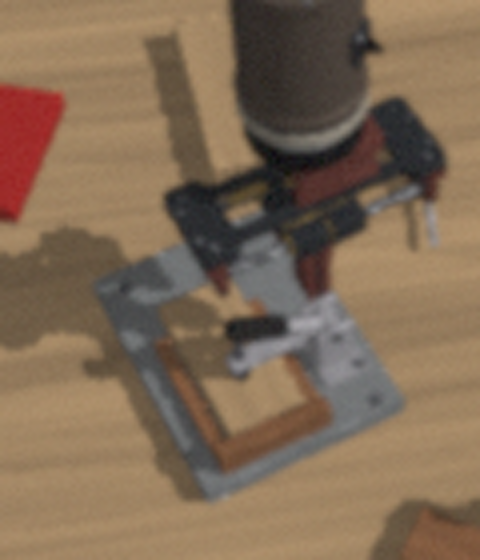

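The lever has snapped over: the grip lies over the slat at crop (255,328) and the arm is level with its pad down at (240,365). I'll retreat now.

>>> jog_arm([
  {"tx": 0, "ty": -20, "tz": 0, "yaw": 0, "gripper": -1},
  {"tx": 0, "ty": -60, "tz": -10, "yaw": 0, "gripper": -1},
  {"tx": 0, "ty": -60, "tz": -60, "yaw": 0, "gripper": -1},
  {"tx": 0, "ty": -60, "tz": -120, "yaw": 0, "gripper": -1},
  {"tx": -60, "ty": -60, "tz": -140, "yaw": 0, "gripper": -1},
  {"tx": -120, "ty": -60, "tz": -140, "yaw": 0, "gripper": -1},
  {"tx": -160, "ty": -80, "tz": -140, "yaw": 0, "gripper": -1},
  {"tx": -160, "ty": -120, "tz": -140, "yaw": 0, "gripper": -1},
  {"tx": -160, "ty": -120, "tz": -140, "yaw": 0, "gripper": -1},
])

```text
time_s: 10.7
tcp_pos: [0.3982, -0.069, 0.246]
orientation: [[0.938, 0.347, 0.001], [0.347, -0.938, -0.001], [0.0, 0.001, -1.0]]
wrist_force: [0.6, -0.5, 0.0]
opening: 0.0005
grasp_force: 0.0
```

```bash
python3 - <<'E'
from h import *
S=eyes.capture("scene");T=eyes.capture("top")
a=cv2.resize(T["frame"][145:265,315:425],(352,384),interpolation=cv2.INTER_CUBIC);b=cv2.resize(S["frame"][180:300,215:355],(448,384),interpolation=cv2.INTER_CUBIC)
cv2.imwrite("pics/final.png",np.hstack([a,b]))
E
```

```text
(no output)
```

View pics/final.png

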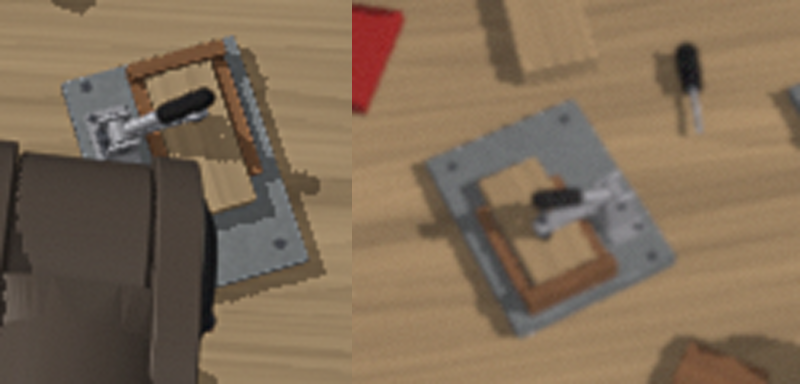

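The slat is flush against the stop, the clamp is locked with its pad on the slat, and the arm is clear, so I'm handing in.

```bash
python3 -c "
from bench import bot
print(bot.close_job())"
```

```text
the job is handed in; nothing more can be done
None
```

I pushed the slat home against jig_a's end stop, then snapped its toggle clamp into lock with the pad on the slat; jig_b and the other things were not touched, the arm is clear of everything, and the job was handed in at about 11 s (no verdict was returned).

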